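# Tighten the cheese press by one turn

### The job

The cheese in the small screw press is due for one more turn. First push the bowl across the worktop until its middle is under the end of the press's drain spout, to catch the whey; then push the hand wheel round by its upright handle, clockwise as seen from above, through exactly one full turn and no further, so that the handle comes back to where it started. Push lightly, with the fingertips or the outside of the fingers: do not grip or lift anything, keep the bowl standing, and leave the other things where they are.

Things in the scene. Friction and masses are not known exactly. Their poses are not given: they have to be found in the camera images.
- press: Small screw press for cheese, fixed to the worktop: a 140 x 140 mm steel tray on four feet (feet at 55 mm from the centre in both axes, tray underside 62 mm up), two steel posts, a pale wooden crossbeam whose top is 214 mm up (post nuts up to 226 mm), a white perforated mould between the posts and a screw with a hand wheel on top. Origin: on the worktop under the screw's axis; z up; the drain spout points along its own -y, the crossbeam lies along its x.
- spout (a point): End of the drain spout, centre of its floor, 66 mm above the worktop and 110 mm from the screw's axis along the press's -y. The spout is 34 mm wide; its underside is about 64 mm up. The bowl must stand with its centre straight below this point.
- whey_bowl: White pottery bowl with a green band, 115 mm across the rim, 52 mm high, 250 g, loose on the worktop, empty. Origin: centre of its underside. It slides when pushed on the outside and fits below the spout and the tray's edge, between the feet. A tall fixed wooden spice chest stands to the right behind it, away from the robot.
- wheel (a joint): Angle of the hand wheel in rad; grows clockwise as seen from above (tightening). 0 is the stop with the screw fully up, 18.9 the stop fully down; it starts between 0.3 and 5.9 rad. One turn lowers the wheel, the screw and the plate together by 8 mm. Friction needs about 3.5 N at the handle; the wheel stays where it is left, without springing back. A light push is enough: 25 N or more on the handle, or on the bowl, counts as gripping or forcing it.
- hub (a point): Centre of the hand wheel, on the vertical screw axis at the height of the rim's middle (about 247 to 255 mm above the worktop at the start). The wheel is an aluminium ring of 60 mm radius (bar 11 mm thick) with three spokes in the plane of the rim; the hub nut rises 15 mm above this point. Nothing stands above the wheel but its handle.
- grip_mid (a point): Middle of the upright black handle on the rim, 60 mm from the wheel's axis, above the outer end of one spoke. The handle is a freely revolving sleeve 19 mm thick; it reaches from 22 mm below this point to 22 mm above it, and this point lies 33 mm above the hub point. It moves round with the wheel.
- grip: The same black handle sleeve as a body (origin at its lower end on its own axis, 60 mm from the wheel's axis); it spins idly on its pin, so its own yaw means nothing.
- plate_top (a point): Top of the round steel pressure plate on the screw's axis, under the crossbeam; goes down 8 mm for one turn of the wheel.
- lidded_jar: Bystander: small glass jar with a yellow lid, 60 mm across, 80 mm high, loose.
- salt_shaker: Bystander: small glass shaker with a grey cap, 44 mm across, 90 mm high, loose.

How it is judged:
By the outcome, as a careful person would: the job done as asked, in the order asked, and still so for the second after the job is handed in, with the robot touching nothing.
It also fails if it takes over 72 s, if anything falls off the work surface, if the arm or the gripper's body presses on something with over 40 N, if the wrist force passes 120 N, or if a joint passes its speed limit or range.

### The arm

A 6-joint arm with a two-finger parallel gripper is mounted at the origin on a cart in front of the work surface, level with it; the furniture and walls round the work are solid. World frame = base frame: x ahead of the robot, y to its left, z up, the work surface at z = 0. Lengths are in m, angles in rad, forces in N, time in s.
With the tool pointing down it reaches from about 0.325 to 1 m from the base axis. Payload 5.1 kg.
Tool frame: the origin (TCP) lies midway between the tips of the shut fingers; the grasp point (between the pads) lies 19 mm behind it; z points along the fingers, y is the line along which they close (so a half turn about z gives the same grasp; the last joint's range is limited). The gripper opens to 85 mm and grips with 20 to 120 N. Pads are 22 mm wide; open, the fingers measure 114 mm over their backs; the gripper's body (76 mm by 85 mm) begins 54 mm behind the grasp point. The pads swing forward as they close: fully open they stand 13 mm farther back than shut.
Start: joints at [1.109, 0.124, 1.65, -0, 1.367, -0.083], TCP at [0.24, 0.604, 0.231] pointing down, gripper open.
Joint ranges: [-2.61, 2.61], [-1.02, 2.33], [0.03, 2.71], [-1.35, 4.49], [0.32, 2.68], [-2.91, 2.91]. Speed limits (rad/s): [2.57, 2.57, 3.14, 3.14, 3.14, 3.14].

### API

Orientations are given as a unit quaternion [x, y, z, w].
In Python, from rig import status, vision, r gives the robot as it stands. The module is installed in compiled form; this text tells all that it offers.
- The arm moves only by the tool send_rows, never from a script. Its arguments are lists of equal length, an entry for each row: "travel": the shift along the world's x, y, z scaled (see below), a list of three; "dr": the turn, a rotation vector about the world's x, y, z scaled (see below), a list of three; "fingers": the gripper's target within -1 to 1 (fully open at 1, half-way at 0, shut at -1). In form: {"travel": [[dx, dy, dz], ...], "dr": [[ax, ay, az], ...], "fingers": [fingers, ...]}. A call has 1 to 20 rows; each row shifts and turns the commanded pose from where the row before left it; what a row does not reach is not made up. The controller multiplies each number of a shift by 250 mm and each number of a turn by 1.5 rad. A row lasts 1/8 s, in which the tool goes at most 62.5 mm and 10.7 degrees, less where a joint would pass 70% of its speed; a pose out of reach is approached as far as the arm can. A call with a number of a shift or a turn outside -1 to 1 is refused whole. A call with a gripper value outside its range is refused whole. The fingers move at their own pace and stop on an object; the grip force is fixed at half the most. Time passes only in rows, so rows that do not move let the fingers close. It gives the time, the measured TCP pose, the force, the opening and the grip force at its end, in the units of the state.
- status.sense(): the state, without advancing time (a new reading comes with each control period).
- vision.snapshot(name): name is "scene" or "top"; returns a dict with "pixels" (420x560x3 uint8, blue, green, red), "K" (3x3 intrinsics, pixels), "R" (3x3) and "t" (3): a world point X has camera coordinates R X + t. Camera axes: x right, y down, z forward; pixel columns grow to the right and rows downward; lengths in m; the calibration is good to about 2 mm. A picture is of the moment at which its call begins. There is no depth.
- r.close_job(): hands the job in; it is judged then, once.
Trained networks look in a picture, given as the dict that the camera call returned (one of the last four; its "shot" number tells which), for a name from the list of things; names that differ only in an ending like _2 or _b are one class to them, and where a whole thing is asked for, a point or a joint stands for the part that bears it (a point fixed in the world has none). Each returns a list of dicts, best first, with "p" (0 to 1); they miss things now and then, are a little off and sometimes report something else, mostly with a low value. They report only what shows in the picture. A call takes as long as a camera call.
- vision.look_for(picture, target): "point" ([x, y, z] in m, in world coordinates, good to about 4 mm: the middle of the surface that is visible of it).
The state is a dict: "clock": time; "joints": joint angles; "qd": joint speeds; "tau": joint torques, N m; "tcp_pos": TCP position; "tcp_rot": TCP orientation; "ft_force": force on the tool from outside, world axes, zero at the start; "ft_torque": the same for the moment, N m; "width": finger opening in m; "grip_force": force on a finger pad.
Only numpy, scipy, OpenCV 4.12 (cv2) and the standard library are available. Lean on these libraries where they do the work, as an engineer would, in place of code of your own. Each camera call takes 0.05 s, during which the arm holds its last target. There are 200 camera calls.

## Working session

There is one attempt and no reset: what is moved stays moved. The work goes in short steps, Python scripts to look and compute and a tool call to move; the robot and the scene stay as the last step left them, time stands still between calls to the robot, and variables do not carry over. Pictures are saved under pics/ and viewed, at most 12 in all, crops included, and the job is handed in when it is done.

Besides the shell and the picture viewer there is one more tool, called after ">>>" as name(argument=value, ...) on one line, values as JSON. send_rows: Moves the arm, as the interface text tells. Its arguments: {"type":"object","properties":{"travel":{"type":"array","items":{"type":"array","items":{"type":"number","minimum":-1,"maximum":1}}},"dr":{"type":"array","items":{"type":"array","items":{"type":"number","minimum":-1,"maximum":1}}},"fingers":{"type":"array","items":{"type":"number"}}},"required":["travel","dr","fingers"]}

```bash
mkdir -p pics; cat > h.py <<'E'
import numpy as np, cv2
from rig import status, vision, r
def look(names, cams=("scene","top"), tag=None):
    for c in cams:
        p=vision.snapshot(c)
        if tag: cv2.imwrite(f"pics/{tag}_{c}.png",p["pixels"])
        for n in names:
            d=vision.look_for(p,n)
            print(c,n,[(np.round(q["point"],4).tolist(),round(q["p"],2)) for q in d[:2]])
def proj(p,X):
    c=p["R"]@np.asarray(X,float)+p["t"]; u=p["K"]@c; return u[:2]/u[2]
def ray(p,uv,z):
    R,t=np.array(p["R"]),np.array(p["t"]); o=-R.T@t
    d=R.T@np.linalg.inv(p["K"])@np.array([*uv,1.]); return o+d*(z-o[2])/d[2]
E
python3 - <<'E'
from h import *
look(["press","spout","whey_bowl","hub","grip_mid","plate_top","lidded_jar","salt_shaker"],tag="a")
print(status.sense())
E
```

```text
scene press [([0.5283, -0.1135, 0.1387], 0.79)]
scene spout [([0.5292, -0.1078, 0.1378], 0.82)]
scene whey_bowl [([0.4616, -0.31, 0.028], 0.89)]
scene hub [([0.5409, -0.1045, 0.2578], 0.79), ([0.6156, 0.0782, 0.0515], 0.59)]
scene grip_mid [([0.5437, -0.1059, 0.2574], 0.77)]
scene plate_top [([0.5453, -0.1065, 0.2551], 0.79)]
scene lidded_jar [([0.5474, -0.3752, 0.0633], 0.89)]
scene salt_shaker [([0.6128, 0.0773, 0.0506], 0.7), ([0.5421, -0.1049, 0.2521], 0.25)]
top press []
top spout [([0.5391, -0.0961, 0.163], 0.79)]
top whey_bowl [([0.446, -0.3167, 0.0224], 0.95), ([0.5553, -0.1002, 0.2562], 0.26)]
top hub [([0.5545, -0.0999, 0.2581], 0.82)]
top grip_mid [([0.5536, -0.0977, 0.255], 0.93)]
top plate_top []
top lidded_jar [([0.5618, -0.3637, 0.076], 0.97)]
top salt_shaker [([0.6194, 0.0875, 0.074], 0.64)]
{'clock': 0.9, 'joints': array([ 1.10939923e+00,  1.23793165e-01,  1.65028099e+00,  9.43795981e-06,
        1.36749942e+00, -8.25871186e-02]), 'qd': array([-0.00015986, -0.00027634, -0.00054997, -0.00045957, -0.00113385,
       -0.00118953]), 'tau': array([ 4.31337116e-05, -4.23597014e+01, -3.65758610e+01,  2.63776440e-05,
        5.92723500e-04,  4.36056268e-06]), 'tcp_pos': array([0.24039527, 0.60390901, 0.23133789]), 'tcp_rot': array([ 1.88275494e-01,  9.82116255e-01,  1.04306260e-05, -1.88905731e-06]), 'ft_force': array([-0.67861425,  0.30796837,  0.14682459]), 'ft_torque': array([-0.01430256, -0.01179823, -0.00574537]), 'grip_force': 0.0, 'width': 0.0851565553666073}
```

View pics/a_scene.png

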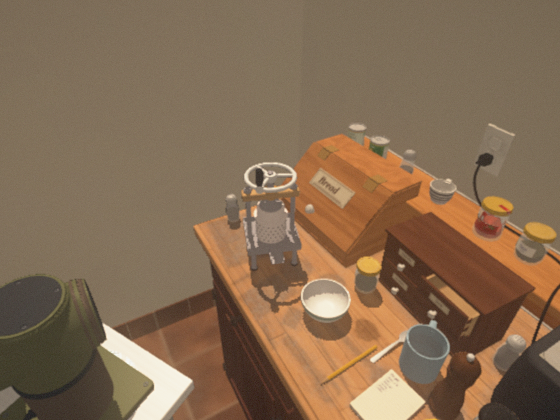

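View pics/a_top.png

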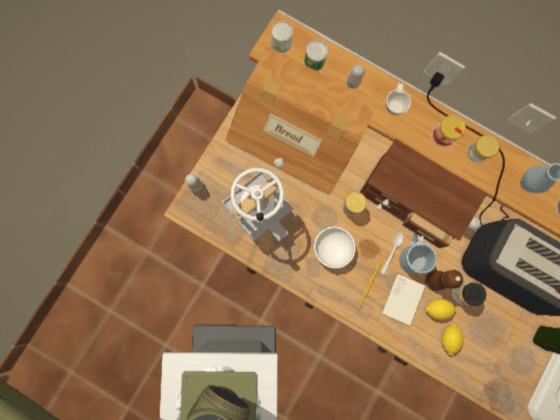

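The scene view shows the wheel at about (270,177), handle at (259,177) and the bowl at (326,300). In the top view the wheel is at (257,194), the handle at about (260,216), the bowl at (335,248) and the spout to the lower right of the tray. I'll enlarge the press.

```bash
python3 - <<'E'
from h import *
p=vision.snapshot("top"); im=p["pixels"]
c=cv2.resize(im[160:280,160:380],None,fx=3.6,fy=4.5*0.8,interpolation=cv2.INTER_CUBIC); cv2.imwrite("pics/b_top.png",c)
s=vision.snapshot("scene"); c=cv2.resize(s["pixels"][150:330,190:390],None,fx=3.3,fy=3.3,interpolation=cv2.INTER_CUBIC); cv2.imwrite("pics/b_scene.png",c)
for n,P in (("top",p),("scene",s)): print(n,-P["R"].T@P["t"],P["K"][0,0])
for X in ([.5,-.1,0],[.6,-.1,0],[.5,-.2,0]): print(proj(p,X),proj(s,X))
for z in (.25,):print(ray(p,(257,194),z))
print(ray(p,(335,248),.052))
E
```

```text
top [ 0.32915198 -0.10608548  1.49268502] 520.1874937404701
scene [-0.12870662 -0.5255698   0.7562839 ] 387.98189467362135
[258.44059366 229.12425909] [260.85895218 264.26287281]
[259.07236625 195.00891051] [279.49010313 243.2323215 ]
[293.0587507  229.70608531] [292.91266153 278.29628532]
[ 0.55702977 -0.09594832  0.25      ]
[ 0.44487605 -0.31390305  0.052     ]
```

View pics/b_top.png

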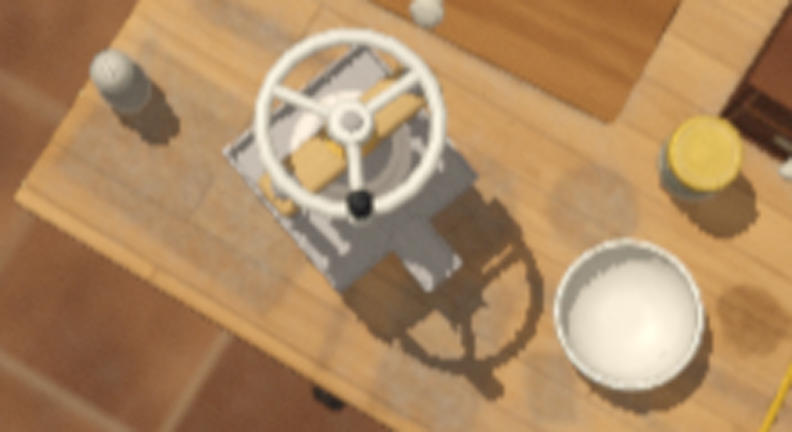

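View pics/b_scene.png

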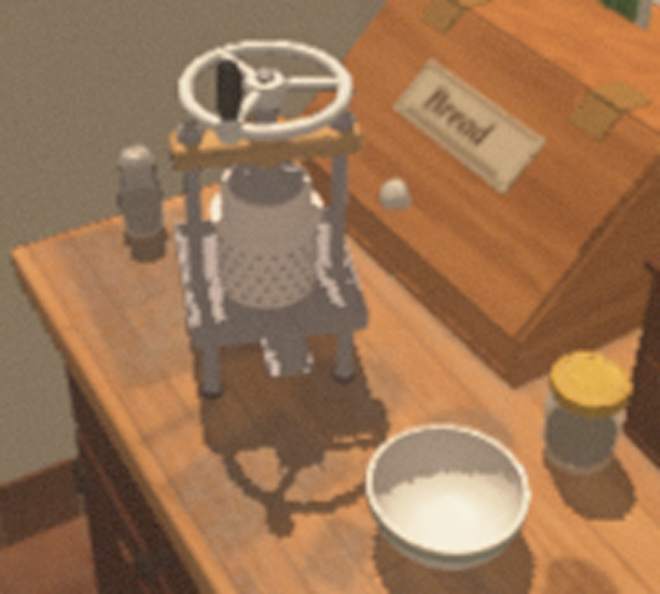

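The crops show the wheel ring centre at top px (257.2,194.3), the tray corners, the spout end at about (283.9,237.1), the handle top at about (260,216) and the bowl rim centre at about (334.7,247.5). Next I convert these to world positions.

```bash
python3 - <<'E'
from h import *
p=vision.snapshot("top"); s=vision.snapshot("scene")
f=lambda u,v:(160+u/3.6,160+v/3.6)
print("wheel",ray(p,f(350,123.5),.25))
cs=[ray(p,f(*q),.07) for q in((225,152),(368,45),(477,178),(338,290))]
print("tray",np.mean(cs,0)); print([np.linalg.norm(cs[i]-cs[(i+1)%4]).round(4) for i in range(4)])
e=cs[2]+cs[3]-cs[0]-cs[1]; print("dir -y from tray",np.degrees(np.arctan2(e[1],e[0])))
e2=cs[2]+cs[1]-cs[0]-cs[3]; print("perp",np.degrees(np.arctan2(e2[1],e2[0])))
sp=ray(p,f(446,277),.066);print("spout",sp, sp-np.mean(cs,0))
print("bowl",ray(p,f(629,315),.052))
print("handle",ray(p,f(360,203),.305))
g=lambda u,v:(190+u/3.3,150+v/3.3)
print("scene wheel",ray(s,g(266,89),.25),"bowl",ray(s,g(447,490),.052),"hubpx",ray(s,g(265,75),.265))
print("spout scene",ray(s,g(290,368),.066), "jar top",ray(p,f(705,153),.08))
E
```

```text
wheel [ 0.55628659 -0.0965013   0.25      ]
tray [ 0.55631198 -0.09736972  0.07      ]
[np.float64(0.1385), np.float64(0.134), np.float64(0.1372), np.float64(0.1374)]
dir -y from tray -139.98369702913536
perp -50.75954989517928
spout [ 0.4719709  -0.17072007  0.066     ] [-0.08434108 -0.07335035 -0.004     ]
bowl [ 0.44625445 -0.31313387  0.052     ]
handle [ 0.4946567  -0.10429109  0.305     ]
scene wheel [ 0.55622091 -0.09893968  0.25      ] bowl [ 0.44058155 -0.31734062  0.052     ] hubpx [ 0.55191398 -0.10087217  0.265     ]
spout scene [ 0.47532325 -0.16853464  0.066     ] jar top [ 0.56946902 -0.36826011  0.08      ]
```

Everything agrees: press axis (0.556,-0.097), -y direction -140°, spout (0.472,-0.168), bowl (0.444,-0.315), handle straight towards the robot. I'll go behind the bowl with the fingers half open, for a two-point push that centres it.

>>> send_rows(travel=[[0.038, -0.2, 0], [0.038, -0.2, 0], [0.038, -0.2, 0], [0.038, -0.2, 0], [0.038, -0.2, 0], [0.038, -0.2, 0], [0.038, -0.2, 0], [0.038, -0.2, 0], [0.038, -0.2, 0], [0.038, -0.2, 0], [0.038, -0.2, 0], [0.038, -0.2, 0], [0.038, -0.2, 0], [0.038, -0.2, 0], [0.038, -0.2, 0], [0.038, -0.2, 0], [0.038, -0.2, 0], [0.038, -0.2, 0], [0.038, -0.2, 0], [0.038, -0.2, 0]], dr=[[0, 0, -0.0458], [0, 0, -0.0458], [0, 0, -0.0458], [0, 0, -0.0458], [0, 0, -0.0458], [0, 0, -0.0458], [0, 0, -0.0458], [0, 0, -0.0458], [0, 0, -0.0458], [0, 0, -0.0458], [0, 0, -0.0458], [0, 0, -0.0458], [0, 0, -0.0458], [0, 0, -0.0458], [0, 0, -0.0458], [0, 0, -0.0458], [0, 0, -0.0458], [0, 0, -0.0458], [0, 0, -0.0458], [0, 0, -0.0458]], fingers=[0.2, 0.2, 0.2, 0.2, 0.2, 0.2, 0.2, 0.2, 0.2, 0.2, 0.2, 0.2, 0.2, 0.2, 0.2, 0.2, 0.2, 0.2, 0.2, 0.2])

```text
clock: 3.6
tcp_pos: [0.4305, -0.3979, 0.2314]
tcp_rot: [0.769, 0.639, 0.0, 0.0]
ft_force: [1.6, 1.2, 0.4]
width: 0.0515
grip_force: 0.0
```

>>> send_rows(travel=[[0, 0, -0.17], [0, 0, -0.17], [0, 0, -0.17], [0, 0, -0.17], [0, 0, -0.17], [0, 0, 0], [0.006, 0.034, 0], [0.006, 0.034, 0], [0.006, 0.034, 0], [0.006, 0.034, 0], [0.006, 0.034, 0], [0.006, 0.034, 0], [0.006, 0.034, 0], [0.006, 0.034, 0], [0.006, 0.034, 0], [0.006, 0.034, 0], [0.006, 0.034, 0], [0.006, 0.034, 0], [0.006, 0.034, 0], [0.006, 0.034, 0]], dr=[[0, 0, 0], [0, 0, 0], [0, 0, 0], [0, 0, 0], [0, 0, 0], [0, 0, 0], [0, 0, 0], [0, 0, 0], [0, 0, 0], [0, 0, 0], [0, 0, 0], [0, 0, 0], [0, 0, 0], [0, 0, 0], [0, 0, 0], [0, 0, 0], [0, 0, 0], [0, 0, 0], [0, 0, 0], [0, 0, 0]], fingers=[0.2, 0.2, 0.2, 0.2, 0.2, 0.2, 0.2, 0.2, 0.2, 0.2, 0.2, 0.2, 0.2, 0.2, 0.2, 0.2, 0.2, 0.2, 0.2, 0.2])

```text
clock: 6.1
tcp_pos: [0.4514, -0.2765, 0.0188]
tcp_rot: [0.768, 0.64, -0.0, -0.0]
ft_force: [-1.0, -3.5, 3.3]
width: 0.0516
grip_force: 2.3
```

```bash
python3 - <<'E'
from h import *
look(["whey_bowl"],tag="c")
print(status.sense()["tcp_pos"],status.sense()["ft_force"])
a=cv2.imread("pics/c_top.png")[170:290,200:360];b=cv2.imread("pics/c_scene.png")[200:320,220:380]
cv2.imwrite("pics/c.png",np.hstack([cv2.resize(i,(400,300),interpolation=cv2.INTER_CUBIC) for i in(a,b)]))
E
```

```text
scene whey_bowl [([0.4687, -0.1941, 0.0289], 0.9)]
top whey_bowl [([0.4788, -0.2, 0.02], 0.77)]
[ 0.45083623 -0.27583143  0.01791865] [0.76288774 0.00853809 0.71122885]
```

View pics/c.png

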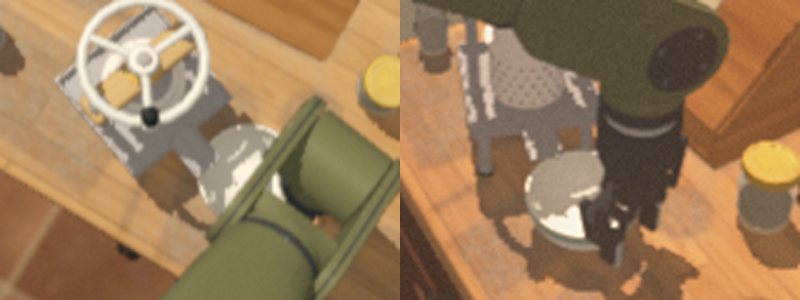

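The left half (top view) shows the rim's left edge at px (279,246) and its upper edge at (298,220). In the scene view the rim's left edge is at (270,279) and its top at (290,260). I'll fit the rim to these extremes.

```bash
cat >> h.py <<'E'
from scipy.optimize import least_squares
A=np.linspace(0,2*np.pi,180)
def rim(p,c): return np.array([proj(p,[c[0]+.0575*np.cos(a),c[1]+.0575*np.sin(a),.052]) for a in A])
E
python3 - <<'E'
from h import *
p=vision.snapshot("top"); s=vision.snapshot("scene")
for w in ((1,0),(0,1),(1,1)):
    f=lambda c:np.r_[w[0]*(rim(p,c).min(0)-[278.8,220]),w[1]*(rim(s,c).min(0)-[270,260])]
    o=least_squares(f,[.46,-.21],diff_step=1e-3); print(o.x,o.fun)
E
```

```text
[ 0.46416521 -0.21480753] [-5.68434189e-14  1.67688086e-12 -0.00000000e+00 -0.00000000e+00]
[ 0.46258302 -0.22057225] [ 0.00000000e+00  0.00000000e+00  2.76088485e-10 -1.55296220e-10]
[ 0.46401593 -0.21757904] [ 0.99628889  0.07000575 -0.7295961  -0.75724248]
```

>>> send_rows(travel=[[0.006, 0.031, 0], [0.006, 0.031, 0], [0.006, 0.031, 0], [0.006, 0.031, 0], [0.006, 0.031, 0], [0.006, 0.031, 0], [0, 0, 0], [0, 0, 0], [-0.008, -0.04, 0], [-0.012, -0.06, 0], [-0.025, -0.13, 0], [-0.03, -0.16, 0], [-0.03, -0.16, 0.1], [0, -0.1, 0.2], [0, 0, 0.25], [0, 0, 0.25], [0, 0, 0.25], [0, 0, 0.25]], dr=[[0, 0, 0], [0, 0, 0], [0, 0, 0], [0, 0, 0], [0, 0, 0], [0, 0, 0], [0, 0, 0], [0, 0, 0], [0, 0, 0], [0, 0, 0], [0, 0, 0], [0, 0, 0], [0, 0, 0], [0, 0, 0], [0, 0, 0], [0, 0, 0], [0, 0, 0], [0, 0, 0]], fingers=[0.2, 0.2, 0.2, 0.2, 0.2, 0.2, 0.2, 0.2, 0.2, 0.2, 0.2, 0.2, -1, -1, -1, -1, -1, -1])

```text
clock: 8.65
tcp_pos: [0.4332, -0.3941, 0.346]
tcp_rot: [0.769, 0.639, -0.0, 0.0]
ft_force: [0.4, -0.8, 0.4]
width: -0.0002
grip_force: 0.0
```

```bash
python3 - <<'E'
from h import *
look(["whey_bowl"],tag="d")
print(status.sense()["tcp_pos"],status.sense()["joints"])
a=cv2.imread("pics/d_top.png")[160:280,220:380];b=cv2.imread("pics/d_scene.png")[150:300,210:350]
cv2.imwrite("pics/d.png",np.hstack([cv2.resize(a,(400,300),interpolation=cv2.INTER_CUBIC),cv2.resize(b,(280,300),interpolation=cv2.INTER_CUBIC)]))
cv2.imwrite("pics/d.png",np.hstack([cv2.resize(a,(400,300),interpolation=cv2.INTER_CUBIC),cv2.resize(b,(392,420),interpolation=cv2.INTER_CUBIC)[:300]]) if 0 else np.hstack([cv2.copyMakeBorder(cv2.resize(a,(400,300),interpolation=cv2.INTER_CUBIC),0,120,0,0,0),cv2.resize(b,(392,420),interpolation=cv2.INTER_CUBIC)]))
E
```

```text
scene whey_bowl [([0.4803, -0.1682, 0.0268], 0.87)]
top whey_bowl [([0.4642, -0.1808, 0.0237], 0.73)]
[ 0.43402951 -0.39455774  0.34606385] [-8.29255152e-01 -6.47717489e-02  1.65301514e+00 -1.03546571e-04
  1.54925531e+00 -6.46127397e-01]
```

View pics/d.png

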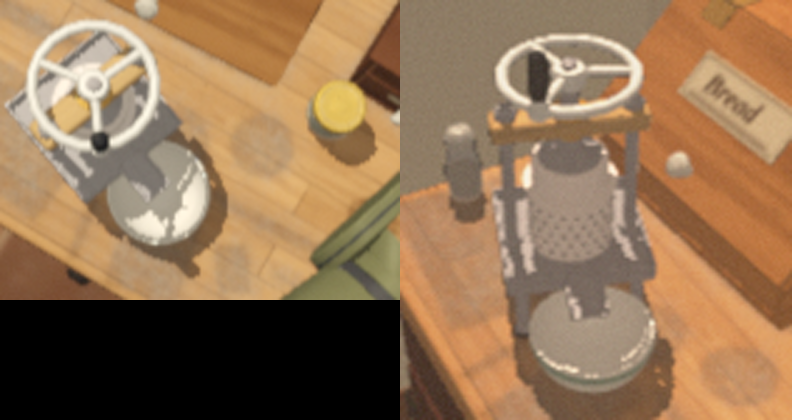

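The bowl rim spans u 262.8–304 with its bottom at v 257.6 in the top view, and u 256.1–301.4 in the scene view. The spout end sits over its middle.

```bash
python3 - <<'E'
from h import *
p=vision.snapshot("top"); s=vision.snapshot("scene")
for w in ((1,0),(1,1)):
    def f(c):
        a=rim(p,c);b=rim(s,c)
        return np.r_[a[:,0].min()-262.8,a[:,0].max()-304,a[:,1].max()-257.6,w[1]*(b[:,0].min()-256.1),w[1]*(b[:,0].max()-301.4)]
    o=least_squares(f,[.46,-.17],diff_step=1e-3); print(o.x,o.fun)
C=np.array([.556,-.097,.252])
for th in (170,175,180,185,190,195):
    h=C+[.06*np.cos(np.radians(th)),.06*np.sin(np.radians(th)),.055]; print(th,proj(p,h),proj(s,h-[0,0,.022]))
print("spout px",proj(p,[.472,-.168,.066]),proj(s,[.472,-.168,.066]))
E
```

```text
[ 0.47355892 -0.17005711] [-0.05311125  0.05334373 -0.00064555 -0.         -0.        ]
[ 0.47445725 -0.17080047] [ 0.21997286  0.3213453  -0.32229144 -0.38871557 -0.18259806]
170 [252.3167338  215.16349992] [252.40265426 174.35022779]
175 [254.56837413 215.49710668] [254.11780198 175.09947536]
180 [256.84094235 215.63517084] [255.96704244 175.76751099]
185 [259.11673691 215.5766673 ] [257.93539753 176.34790349]
190 [261.37804262 215.32213632] [260.00650764 176.83499135]
195 [263.60727775 214.8736764 ] [262.16279789 177.22396954]
spout px [282.90240095 236.91770419] [277.01733894 262.24147525]
```

The bowl is at (0.474,-0.170), within 3 mm of the spout point. Next I take an exact reference of the handle and work out the orbit rows. The shut fingers will push from behind along the tangent while the tool yaws with the wheel. It goes in two half strokes, because the last joint can't do a full turn.

```bash
cat >> h.py <<'E'
def handle():
    """pixel centroid of the dark handle in both views, and the wheel angle (deg) fitting it"""
    out={}
    for c,dz,(u0,v0),w in (("top",.055,(257.5,198),26),("scene",.033,(270,174),32)):
        P=vision.snapshot(c); x0,y0=int(u0-w),int(v0-w)
        g=P["pixels"][y0:y0+2*w,x0:x0+2*w].max(2); m=(g<60).astype(np.uint8)
        n,l,st,ce=cv2.connectedComponentsWithStats(m)
        f=[(tuple((ce[i]+[x0,y0]).round(1)),int(st[i,4])) for i in range(1,n) if st[i,4]>12]
        out[c]=f
    return out
def orbit(th0,th1,D,n,C=(.556,-.097)):
    f=lambda a:np.array([C[0]+.06*np.cos(a)-D*np.sin(a),C[1]+.06*np.sin(a)+D*np.cos(a)])
    P=np.array([f(a) for a in np.radians(np.linspace(th0,th1,n+1))])
    print("from",P[0].round(4),"to",P[-1].round(4),"dr",round(np.radians(th1-th0)/n/1.5,4))
    print([[*x,0] for x in (np.diff(P,axis=0)/.25).round(4).tolist()])
E
python3 - <<'E'
from h import *
print(handle()); cv2.imwrite("pics/ref_scene.png",vision.snapshot("scene")["pixels"]); cv2.imwrite("pics/ref_top.png",vision.snapshot("top")["pixels"])
orbit(187.5,187.5-64,.021,8); orbit(187.5-64,187.5-176,.021,14)
E
```

```text
{'top': [((np.float64(260.3), np.float64(216.7)), 23)], 'scene': []}
from [ 0.4993 -0.1257] to [ 0.5054 -0.0586] dr -0.0931
[[-0.0137, 0.0327, 0], [-0.0091, 0.0343, 0], [-0.0042, 0.0352, 0], [0.0007, 0.0355, 0], [0.0057, 0.035, 0], [0.0105, 0.0339, 0], [0.0151, 0.0321, 0], [0.0194, 0.0297, 0]]
from [ 0.5054 -0.0586] to [ 0.6106 -0.0645] dr -0.0931
[[0.0234, 0.0267, 0], [0.0269, 0.0232, 0], [0.0298, 0.0192, 0], [0.0322, 0.0149, 0], [0.034, 0.0102, 0], [0.0351, 0.0054, 0], [0.0355, 0.0005, 0], [0.0352, -0.0045, 0], [0.0342, -0.0093, 0], [0.0326, -0.014, 0], [0.0303, -0.0184, 0], [0.0275, -0.0224, 0], [0.0241, -0.026, 0], [0.0202, -0.0291, 0]]
```

>>> send_rows(travel=[[0.045, 0.163, 0], [0.045, 0.163, 0], [0.045, 0.163, 0], [0.045, 0.163, 0], [0.045, 0.163, 0], [0.045, 0.163, 0], [0, 0, -0.095], [0, 0, -0.095], [0, 0, -0.095], [0, 0, 0], [-0.0026, 0.02, 0], [-0.0026, 0.02, 0], [-0.0026, 0.02, 0], [0, 0, 0]], dr=[[0, 0, 0.0524], [0, 0, 0.0524], [0, 0, 0.0524], [0, 0, 0.0524], [0, 0, 0], [0, 0, 0], [0, 0, 0], [0, 0, 0], [0, 0, 0], [0, 0, 0], [0, 0, 0], [0, 0, 0], [0, 0, 0], [0, 0, 0]], fingers=[-1, -1, -1, -1, -1, -1, -1, -1, -1, -1, -1, -1, -1, -1])

```text
clock: 10.9
tcp_pos: [0.4998, -0.1333, 0.2732]
tcp_rot: [0.659, 0.753, 0.0, 0.0]
ft_force: [-0.3, -0.1, -0.7]
width: -0.0
grip_force: 0.0
```

```bash
python3 - <<'E'
from h import *
s=vision.snapshot("scene"); print(status.sense()["ft_force"])
cv2.imwrite("pics/e.png",cv2.resize(s["pixels"][80:260,190:400],None,fx=3,fy=3,interpolation=cv2.INTER_CUBIC))
E
```

```text
[-0.42442276 -0.56808452  0.35002349]
```

View pics/e.png

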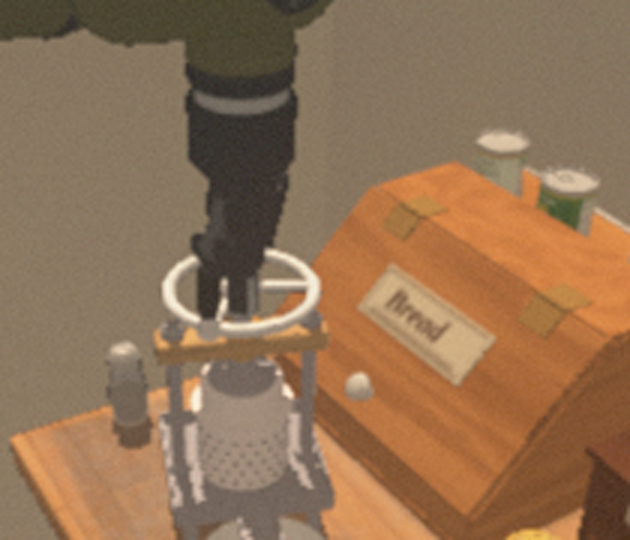

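The handle stands at (207,290) in the crop, with the shut fingers just beside it on the right, tips above the rim. I start the first half stroke.

>>> send_rows(travel=[[-0.001, 0.015, 0], [-0.001, 0.015, 0], [-0.0137, 0.0327, 0], [-0.0091, 0.0343, 0], [-0.0042, 0.0352, 0], [0.0007, 0.0355, 0], [0.0057, 0.035, 0], [0.0105, 0.0339, 0], [0.0151, 0.0321, 0], [0.0194, 0.0297, 0]], dr=[[0, 0, 0], [0, 0, 0], [0, 0, -0.0931], [0, 0, -0.0931], [0, 0, -0.0931], [0, 0, -0.0931], [0, 0, -0.0931], [0, 0, -0.0931], [0, 0, -0.0931], [0, 0, -0.0931]], fingers=[-1, -1, -1, -1, -1, -1, -1, -1, -1, -1])

```text
clock: 12.2
tcp_pos: [0.5041, -0.0591, 0.2713]
tcp_rot: [0.958, 0.287, -0.002, -0.0]
ft_force: [-2.2, -2.1, -2.8]
width: -0.0001
grip_force: 1.8
```

```bash
python3 - <<'E'
from h import *
for f in("ref_scene","ref_top"):
    g=cv2.imread(f"pics/{f}.png").max(2); 
    print(g[168:188:2,252:268] if "scene" in f else g[210:222:2,252:268])
p=vision.snapshot("top"); s=vision.snapshot("scene"); print(status.sense()["ft_force"])
cv2.imwrite("pics/f.png",np.hstack([cv2.resize(i,(400,400),interpolation=cv2.INTER_CUBIC) for i in (s["pixels"][120:240,210:330],p["pixels"][140:260,200:320])]))
orbit(187.5-176,187.5-176-88,.021,11)
orbit(187.5-264,187.5-344,.021,10)
E
```

```text
[[218 183 163 144 127 117 117 127 167 192 203 181 150 141 142 145]
 [144 131 127 111  71  71  83  78  66  85 184 238 238 224 185 144]
 [144 143 144 112  70  64  65  68  64  61  77 142 209 240 244 224]
 [145 144 144 111  64  66  71  69  61  66  69 128 212 245 247 234]
 [143 145 144 113  71  63  67  65  63  64  69 121 166 187 199 221]
 [144 145 144 112  70  62  69  69  65  66  62  93 147 208 240 239]
 [143 146 143 112  71  63  66  66  65  65  70 152 237 246 237 202]
 [148 141 142 118  69  65  64  67  66  66 112 225 240 220 171 146]
 [242 227 198 165 117  69  64  64  62  76 166 210 186 137 125 123]
 [212 227 241 247 217 133 108 106 107 128 201 208 151 137 140 129]]
[[140 133 128 127 146 215 245 231 192 150 144 153 164 167 163 159]
 [165 167 167 164 162 180 203 178 146 136 150 161 160 159 162 167]
 [161 158 155 153 113  75  72  65  56  49  57 109 165 190 212 226]
 [219 216 214 209 128  63  62  57  54  49  44 131 235 246 246 246]
 [240 240 241 238 176  87  38  40  39  31  45 114 187 200 194 182]
 [172 169 173 172 169 181 122  75  78  85 115 128 128 124 122 121]]
[-0.67031544 -0.77831374 -0.403189  ]
from [ 0.6106 -0.0645] to [ 0.5904 -0.1504] dr -0.0931
[[0.016, -0.0317, 0], [0.0114, -0.0336, 0], [0.0066, -0.0348, 0], [0.0017, -0.0354, 0], [-0.0032, -0.0353, 0], [-0.0081, -0.0345, 0], [-0.0128, -0.0331, 0], [-0.0173, -0.031, 0], [-0.0215, -0.0283, 0], [-0.0252, -0.025, 0], [-0.0284, -0.0212, 0]]
from [ 0.5904 -0.1504] to [ 0.5094 -0.1402] dr -0.0931
[[-0.0311, -0.0171, 0], [-0.0332, -0.0126, 0], [-0.0346, -0.0079, 0], [-0.0354, -0.003, 0], [-0.0354, 0.002, 0], [-0.0348, 0.0069, 0], [-0.0335, 0.0117, 0], [-0.0315, 0.0162, 0], [-0.029, 0.0205, 0], [-0.0259, 0.0243, 0]]
```

View pics/f.png

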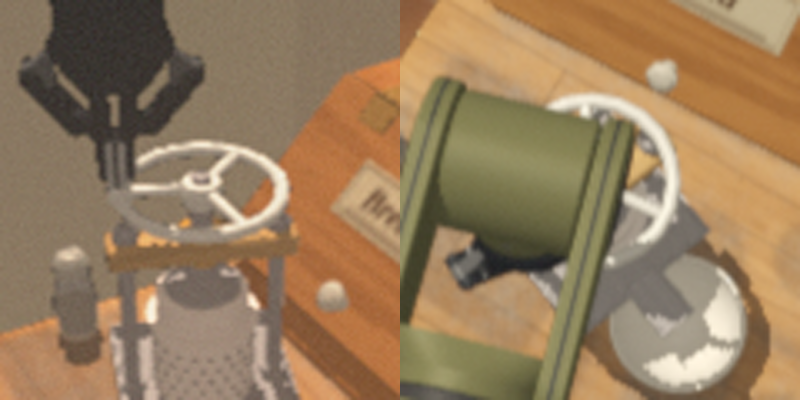

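The spoke under the handle now points towards the fingers at the left (crop (133,188)), so the wheel follows (about 60° done). I continue to about 170°, then back off along the tangent.

>>> send_rows(travel=[[0.0234, 0.0267, 0], [0.0269, 0.0232, 0], [0.0298, 0.0192, 0], [0.0322, 0.0149, 0], [0.034, 0.0102, 0], [0.0351, 0.0054, 0], [0.0355, 0.0005, 0], [0.0352, -0.0045, 0], [0.0342, -0.0093, 0], [0.0326, -0.014, 0], [0.0303, -0.0184, 0], [0.0275, -0.0224, 0], [0.0241, -0.026, 0], [0, 0, 0], [-0.027, 0.075, 0], [-0.027, 0.075, 0]], dr=[[0, 0, -0.0931], [0, 0, -0.0931], [0, 0, -0.0931], [0, 0, -0.0931], [0, 0, -0.0931], [0, 0, -0.0931], [0, 0, -0.0931], [0, 0, -0.0931], [0, 0, -0.0931], [0, 0, -0.0931], [0, 0, -0.0931], [0, 0, -0.0931], [0, 0, -0.0931], [0, 0, 0], [0, 0, 0], [0, 0, 0]], fingers=[-1, -1, -1, -1, -1, -1, -1, -1, -1, -1, -1, -1, -1, -1, -1, -1])

```text
clock: 14.3
tcp_pos: [0.5916, -0.0189, 0.2733]
tcp_rot: [0.817, -0.576, 0.001, -0.0]
ft_force: [-0.5, 0.4, 0.6]
width: -0.0002
grip_force: 0.0
```

>>> send_rows(travel=[[0, 0, 0], [0, 0, 0], [0, 0, 0], [0, 0, 0], [0, 0, 0], [0, 0, 0], [0, 0, 0], [0, 0, 0], [0, 0, 0], [0, 0, 0], [0, 0, 0], [0, 0, 0], [0, 0, 0], [0, 0, 0], [0, 0, 0], [0, 0, 0], [0, 0, 0], [0, 0, 0], [0, 0, 0]], dr=[[0, 0, 0.1164], [0, 0, 0.1164], [0, 0, 0.1164], [0, 0, 0.1164], [0, 0, 0.1164], [0, 0, 0.1164], [0, 0, 0.1164], [0, 0, 0.1164], [0, 0, 0.1164], [0, 0, 0.1164], [0, 0, 0.1164], [0, 0, 0.1164], [0, 0, 0.1164], [0, 0, 0.1164], [0, 0, 0.1164], [0, 0, 0.1164], [0, 0, 0.1164], [0, 0, 0.1164], [0, 0, 0]], fingers=[-1, -1, -1, -1, -1, -1, -1, -1, -1, -1, -1, -1, -1, -1, -1, -1, -1, -1, -1])

```text
clock: 16.68
tcp_pos: [0.5917, -0.0189, 0.2732]
tcp_rot: [0.576, 0.817, 0.0, 0.001]
ft_force: [-0.2, -0.7, 0.4]
width: 0.0002
grip_force: 0.0
```

```bash
python3 - <<'E'
from h import *
s=vision.snapshot("scene"); q=status.sense(); print(q["tcp_pos"],q["tcp_rot"],q["joints"])
cv2.imwrite("pics/g.png",cv2.resize(s["pixels"][120:240,210:330],(480,480),interpolation=cv2.INTER_CUBIC))
E
```

```text
[ 0.5917382  -0.01908997  0.2730999 ] [5.76725214e-01 8.16938075e-01 2.23359131e-04 3.97915917e-04] [-1.22915683e-01 -2.64605443e-02  1.73609731e+00  1.81508206e-05
  1.43104343e+00 -4.64285617e-01]
```

View pics/g.png

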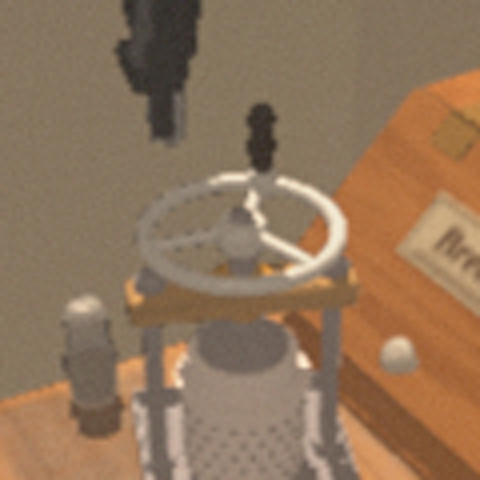

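The handle is now at the far side (crop (262,140)), about 168° done, with the fingers clear at the upper left. I start the second stroke.

>>> send_rows(travel=[[0.017, -0.047, 0], [0.011, -0.03, 0], [0.009, -0.025, 0], [0.009, -0.025, 0], [0.008, -0.023, 0], [0.0202, -0.0291, 0], [0.016, -0.0317, 0], [0.0114, -0.0336, 0], [0.0066, -0.0348, 0], [0.0017, -0.0354, 0], [-0.0032, -0.0353, 0], [-0.0081, -0.0345, 0], [-0.0128, -0.0331, 0], [-0.0173, -0.031, 0], [-0.0215, -0.0283, 0], [-0.0252, -0.025, 0], [-0.0284, -0.0212, 0]], dr=[[0, 0, 0], [0, 0, 0], [0, 0, 0], [0, 0, 0], [0, 0, 0], [0, 0, -0.0931], [0, 0, -0.0931], [0, 0, -0.0931], [0, 0, -0.0931], [0, 0, -0.0931], [0, 0, -0.0931], [0, 0, -0.0931], [0, 0, -0.0931], [0, 0, -0.0931], [0, 0, -0.0931], [0, 0, -0.0931], [0, 0, -0.0931]], fingers=[-1, -1, -1, -1, -1, -1, -1, -1, -1, -1, -1, -1, -1, -1, -1, -1, -1])

```text
clock: 18.85
tcp_pos: [0.5908, -0.1508, 0.2717]
tcp_rot: [0.993, 0.116, 0.001, -0.0]
ft_force: [3.5, 1.1, -2.8]
width: -0.0002
grip_force: 1.8
```

>>> send_rows(travel=[[-0.0311, -0.0171, 0], [-0.0332, -0.0126, 0], [-0.0346, -0.0079, 0], [-0.0354, -0.003, 0], [-0.0354, 0.002, 0], [-0.0348, 0.0069, 0], [-0.0335, 0.0117, 0], [-0.0315, 0.0162, 0], [0, 0, 0], [0.02, -0.055, 0], [0.045, -0.15, 0], [0.045, -0.2, 0.1], [0, -0.2, 0.1], [0, -0.2, 0]], dr=[[0, 0, -0.0931], [0, 0, -0.0931], [0, 0, -0.0931], [0, 0, -0.0931], [0, 0, -0.0931], [0, 0, -0.0931], [0, 0, -0.0931], [0, 0, -0.0931], [0, 0, 0], [0, 0, 0], [0, 0, 0], [0, 0, 0], [0, 0, 0], [0, 0, 0]], fingers=[-1, -1, -1, -1, -1, -1, -1, -1, -1, -1, -1, -1, -1, -1])

```text
clock: 20.6
tcp_pos: [0.5517, -0.3563, 0.326]
tcp_rot: [0.905, -0.425, 0.003, 0.0]
ft_force: [1.3, -0.1, 0.4]
width: 0.0001
grip_force: 0.0
```

```bash
cat >> h.py <<'E'
def ctr(im,box,thr):
    x0,y0,x1,y1=box; m=(im[y0:y1,x0:x1].max(2)<thr).astype(np.uint8)
    n,l,st,ce=cv2.connectedComponentsWithStats(m); o=[i for i in range(1,n) if st[i,4]>15]
    return [((ce[i]+[x0,y0]).round(2).tolist(),int(st[i,4])) for i in o]
E
python3 - <<'E'
from h import *
p=vision.snapshot("top"); s=vision.snapshot("scene"); q=status.sense(); print(q["tcp_pos"],q["joints"][5])
BS=(245,160,300,195); BT=(225,190,290,230)
print("ref",ctr(cv2.imread("pics/ref_scene.png"),BS,90),ctr(cv2.imread("pics/ref_top.png"),BT,90))
print("now",ctr(s["pixels"],BS,90),ctr(p["pixels"],BT,90))
for h in (.252,.244):
  for th in (180,187.5,195,202.5,210,217.5):
    X=np.array([.556+.06*np.cos(np.radians(th)),-.097+.06*np.sin(np.radians(th)),h]); print(h,th,proj(s,X+[0,0,.033]).round(1),proj(p,X+[0,0,.05]).round(1))
cv2.imwrite("pics/i.png",np.hstack([cv2.resize(i,(400,400),interpolation=cv2.INTER_CUBIC) for i in (s["pixels"][120:240,210:330],p["pixels"][140:260,200:320])]))
E
```

```text
[ 0.55006745 -0.3583739   0.32237603] 1.7954158907617839
ref [([258.84, 176.74], 107)] [([259.63, 216.44], 41)]
now [([273.99, 180.46], 108)] [([273.41, 210.83], 41)]
0.252 180 [256.  175.8] [256.9 215.9]
0.252 187.5 [259.  176.6] [260.2 215.8]
0.252 195 [262.2 177.2] [263.6 215.2]
0.252 202.5 [265.5 177.6] [266.8 214.2]
0.252 210 [269.  177.8] [269.9 212.7]
0.252 217.5 [272.4 177.7] [272.7 210.9]
0.244 180 [256.1 178.7] [256.9 216.4]
0.244 187.5 [259.  179.6] [260.2 216.3]
0.244 195 [262.2 180.2] [263.6 215.7]
0.244 202.5 [265.6 180.6] [266.8 214.6]
0.244 210 [269.  180.7] [269.8 213.2]
0.244 217.5 [272.4 180.7] [272.6 211.4]
```

View pics/i.png

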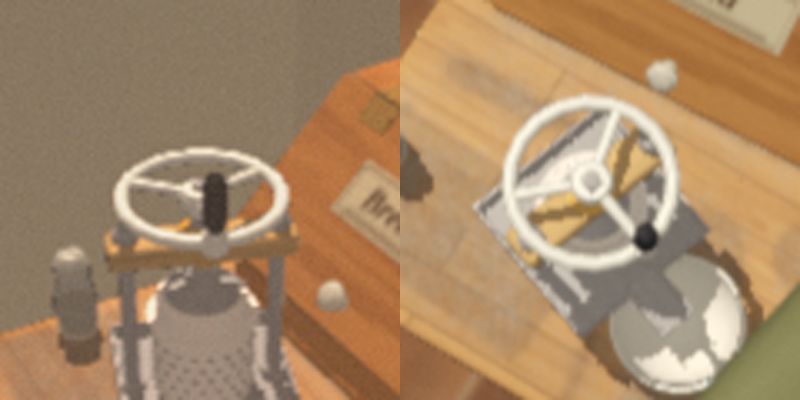

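The handle top is at px (273.4,210.8) against reference (259.6,216.4), and in the scene view at (274.0,180.5) against (258.8,176.7). That puts the handle at about 220° against 187°, so about 33° are left. Contact follows the commanded angle well. The handle also sits lower, as expected. I re-approach.

>>> send_rows(travel=[[-0.0143, 0.1916, 0], [-0.0143, 0.1916, 0], [-0.0143, 0.1916, 0], [-0.0143, 0.1916, 0], [0, 0, -0.104], [0, 0, -0.104], [0, 0, 0], [0, 0, 0]], dr=[[0, 0, 0], [0, 0, 0], [0, 0, 0], [0, 0, 0], [0, 0, 0], [0, 0, 0], [0, 0, 0], [0, 0, 0]], fingers=[-1, -1, -1, -1, -1, -1, -1, -1])

```text
clock: 21.7
tcp_pos: [0.5366, -0.1617, 0.2716]
tcp_rot: [0.905, -0.426, 0.0, -0.0]
ft_force: [-0.2, 0.0, 0.0]
width: 0.0
grip_force: 0.0
```

```bash
python3 - <<'E'
from h import *
print(status.sense()["tcp_pos"])
orbit(219.5,190.5,.021,4); orbit(190.5,187,.021,1)
E
```

```text
[ 0.53665    -0.16168457  0.27156915]
from [ 0.5231 -0.1514] to [ 0.5008 -0.1286] dr -0.0844
[[-0.0264, 0.0184, 0], [-0.0239, 0.0216, 0], [-0.021, 0.0244, 0], [-0.0177, 0.0268, 0]]
from [ 0.5008 -0.1286] to [ 0.499  -0.1252] dr -0.0407
[[-0.0073, 0.0137, 0]]
```

>>> send_rows(travel=[[-0.018, 0.0137, 0], [-0.018, 0.0137, 0], [-0.018, 0.0137, 0], [-0.0264, 0.0184, 0], [-0.0239, 0.0216, 0], [-0.021, 0.0244, 0], [-0.0177, 0.0268, 0], [0, 0, 0], [0, 0, 0], [0.012, -0.06, 0], [0.032, -0.18, 0], [0, -0.2, 0], [0, -0.2, 0], [0, 0, 0], [0, 0, 0]], dr=[[0, 0, 0], [0, 0, 0], [0, 0, 0], [0, 0, -0.0844], [0, 0, -0.0844], [0, 0, -0.0844], [0, 0, -0.0844], [0, 0, 0], [0, 0, 0], [0, 0, 0], [0, 0, 0], [0, 0, 0], [0, 0, 0], [0, 0, 0], [0, 0, 0]], fingers=[-1, -1, -1, -1, -1, -1, -1, -1, -1, -1, -1, -1, -1, -1, -1])

```text
clock: 23.58
tcp_pos: [0.5113, -0.2888, 0.2703]
tcp_rot: [0.769, -0.639, -0.0, -0.0]
ft_force: [-0.9, 0.5, 0.0]
width: 0.0002
grip_force: 0.0
```

```bash
cat > m.py <<'E'
from h import *
BS=(245,160,300,195); BT=(225,190,290,230)
print("ref",ctr(cv2.imread("pics/ref_scene.png"),BS,90),ctr(cv2.imread("pics/ref_top.png"),BT,90))
for k in range(2):
    p=vision.snapshot("top"); s=vision.snapshot("scene")
    print("now",ctr(s["pixels"],BS,90),ctr(p["pixels"],BT,90))
print(status.sense()["tcp_pos"])
E
python3 m.py
```

```text
ref [([258.84, 176.74], 107)] [([259.63, 216.44], 41)]
now [([260.45, 180.06], 97)] [([261.55, 216.4], 42)]
now [([260.48, 180.0], 98)] [([261.55, 216.4], 42)]
[ 0.51163047 -0.28745374  0.27071673]
```

About 4.1° are left (both views agree). I retrace to the contact and push that last bit slowly.

>>> send_rows(travel=[[0, 0.2, 0], [0, 0.2, 0], [-0.032, 0.18, 0], [-0.006, 0.03, 0], [-0.006, 0.03, 0], [0, 0, 0], [-0.004, 0.008, 0], [-0.0043, 0.0077, 0], [0, 0, 0], [0, 0, 0], [0.012, -0.06, 0], [0.032, -0.18, 0], [0, -0.2, 0], [0, -0.2, 0], [0, -0.2, 0], [0, 0, 0]], dr=[[0, 0, 0], [0, 0, 0], [0, 0, 0], [0, 0, 0], [0, 0, 0], [0, 0, 0], [0, 0, -0.023], [0, 0, -0.023], [0, 0, 0], [0, 0, 0], [0, 0, 0], [0, 0, 0], [0, 0, 0], [0, 0, 0], [0, 0, 0], [0, 0, 0]], fingers=[-1, -1, -1, -1, -1, -1, -1, -1, -1, -1, -1, -1, -1, -1, -1, -1])

```text
clock: 25.78
tcp_pos: [0.5087, -0.3376, 0.2698]
tcp_rot: [0.745, -0.667, -0.001, -0.0]
ft_force: [0.1, 0.9, -0.7]
width: -0.0001
grip_force: 0.0
```

```bash
python3 m.py; python3 - <<'E'
from h import *
look(["whey_bowl","salt_shaker","lidded_jar"],tag="k")
a=cv2.imread("pics/k_top.png")[140:280,170:380]; b=cv2.imread("pics/k_scene.png")[150:300,210:350]
cv2.imwrite("pics/k.png",np.hstack([cv2.resize(a,(420,280),interpolation=cv2.INTER_CUBIC),cv2.resize(b,(280,280),interpolation=cv2.INTER_CUBIC)]))
E
```

```text
ref [([258.84, 176.74], 107)] [([259.63, 216.44], 41)]
now [([259.04, 179.85], 104)] [([260.0, 216.82], 40)]
now [([259.08, 179.73], 104)] [([260.0, 216.82], 40)]
[ 0.50942585 -0.33365691  0.2703881 ]
scene whey_bowl [([0.4836, -0.1687, 0.0247], 0.7)]
scene salt_shaker []
scene lidded_jar [([0.5478, -0.3747, 0.0641], 0.69), ([0.4845, -0.1702, 0.0239], 0.3)]
top whey_bowl [([0.4639, -0.1774, 0.0232], 0.84), ([0.5387, -0.0948, 0.1571], 0.74)]
top salt_shaker [([0.6179, 0.0849, 0.0755], 0.73)]
top lidded_jar []
```

View pics/k.png

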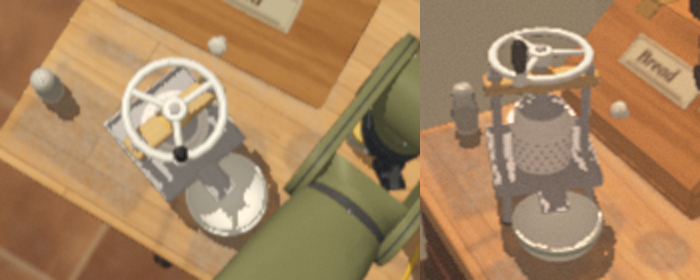

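The handle is back within about 0.7° of its starting position, without overshooting. The bowl stands under the spout, the jar and shaker read where they began, and the arm is clear, so I hand the job in.

```bash
python3 -c "
from rig import r
print(r.close_job())"
```

```text
the job is handed in; nothing more can be done
None
```

Job handed in: the bowl stands about 3 mm from the spout point, and the wheel was pushed one full clockwise turn, with the handle back within about 1° of its start by the camera images.

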